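Book out a boxed meter with the bench scanner

TASK

Book out the boxed meter: set the flat carton with the striped label gently down into the reading station's tray, lying flat on the tray floor with its label side facing the scanner, and let go of it. Only then squeeze the scanner's trigger fully home, hold it there for about a second and release it. Leave the carton in the tray and all other goods where they are.

Things in the scene. Friction and masses are not known exactly. Their poses are not given: they have to be found in the camera images.
- carton_centre (a point): Centre of the carton to book out (loose, plain cardboard, 120 x 58 x 50 mm high, about 0.2 to 0.4 kg, the only carton with a white label of black stripes). Its x axis runs along the 120 mm length, y across the 58 mm width, z up; the label is on the side that faces -y. It starts lying flat on the table, top 50 mm high.
- label (a point): Centre of the carton's white striped label, on the middle of one 120 x 50 mm side, 29 mm from the carton's centre. At the start this side faces the robot's right, turned up to 0.45 rad; the label's edge wraps 14 mm over the top along that side, so it also shows from above.
- station: The reading station, bolted down: grey base plate 290 x 370 mm, top 12 mm above the table. Origin at table level, z up. The pistol-shaped scanner is fixed on its -y part (nose looking along station +y), the tray on its +y part. Lamp post (16 mm thick, 316 mm tall) at x = +160, y = -130 mm.
- lamp (a point): Middle of the underside of the white lamp bar over the scanner's grip, 295 mm above the table: 36 mm in station x, 170 mm in y, 22 mm high, fixed to the post by an arm on its +x side. It is in the way of a gripper that comes straight down on the trigger.
- tray (a point): Centre of the floor of the shallow aluminium tray on its 50 mm block, 66 mm above the table (station x = -45, y = +100 mm), axes as the station's. Inside 144 mm (x) by 82 mm (y); rims 4 mm thick rise 8 mm above the floor. The carton belongs flat in its middle, length along x, label side to -y (towards the scanner).
- scanner: The scanner's fixed pistol grip; origin in the middle of the grip, 170 mm above the table (station x = +30, y = -130 mm). x: along the grip, from head to free end, rising 28 degrees away from the robot; y: level, to the trigger side; z: square to both, leaning 28 degrees to station -x. Grip 30 mm in y, 28 mm in z, free end at x = +67 mm; the head (56 mm in z) lies at x below -57 mm.
- squeeze (a point): Where to squeeze: 4 mm to the +y side of the scanner's origin, same axes. Approach along -z (28 degrees from vertical), close along y over the grip's back (y = -19 mm here) and the trigger's front: 51 mm wide with the trigger free, about 38 mm and centred on this point when squeezed. Nothing within 80 mm beneath the grip here.
- trigger_front (a point): Front edge of the trigger's tip (moves with it); free: 4 mm up the grip in x and 32 mm out in y from the squeeze point. The trigger is 52 mm long, 8 mm thick, 17 mm in the scanner's z, and hinged near the head at scanner x = -46, y = +22 mm.
- trigger (a joint): Trigger angle: 0 free, 0.30 rad fully squeezed (hard stop), about 15 mm of travel at its tip. A spring returns it; it takes 4 N to start and about 12 N at the squeeze point to reach the stop.
- tall_carton: Bystander: plain carton without label, 75 x 60 mm, 110 mm high, standing among the goods to the left; loose; origin at the centre of its underside.
- slim_carton: Bystander: plain carton without label, 150 x 42 x 35 mm high; loose; origin at the centre of its underside.
- tub: Bystander: white round tub, 84 mm across, 85 mm high, loose; origin at the centre of its underside.
- screwdriver: Bystander: loose screwdriver lying on the table to the right.
Mind the look-alikes: they are no part of the job. What is shaped like the part that bears carton_centre but orange or purple is not meant.

How it is judged (in metres and radians):
On the way, in this order (a step that is already met when the one before it is completed fails the run):
1. the carton lies flat in the tray, label side towards the scanner, let go (x of carton_centre in the frame of station between -0.06 and -0.03 m and y of carton_centre in the frame of station between 0.085 and 0.115 m and height (world z) of carton_centre below 0.096 m and angle between carton_centre's own z axis and vertical below 0.08 rad and y of label in the frame of station below 0.09 m and contact force between the fingers and carton below 0.2 N), for 0.3 s.
2. the trigger is squeezed fully home and held, with the carton in the tray (x of carton_centre in the frame of station between -0.06 and -0.03 m and y of carton_centre in the frame of station between 0.085 and 0.115 m and height (world z) of carton_centre below 0.096 m and angle between carton_centre's own z axis and vertical below 0.08 rad and y of label in the frame of station below 0.09 m and value of joint trigger above 0.26 rad), for 0.5 s.
At the end, for the whole second after the job is handed in: The carton rests flat on the tray floor (within 15 mm of the tray's centre each way, tilted less than 4.5 degrees), its label side towards the scanner, and the trigger is back within 0.04 rad of free (x of carton_centre in the frame of station between -0.06 and -0.03 m and y of carton_centre in the frame of station between 0.085 and 0.115 m and height (world z) of carton_centre below 0.096 m and angle between carton_centre's own z axis and vertical below 0.08 rad and y of label in the frame of station below 0.09 m and value of joint trigger below 0.04 rad and linear speed of carton below 0.02 m/s); the robot touches nothing.
It fails at once if the trigger is pulled while the carton is not in the tray (value of joint trigger above 0.15 rad and not (x of carton_centre in the frame of station between -0.06 and -0.03 m and y of carton_centre in the frame of station between 0.085 and 0.115 m and height (world z) of carton_centre below 0.096 m and angle between carton_centre's own z axis and vertical below 0.08 rad and y of label in the frame of station below 0.09 m)).
It fails at once if the carton is dropped or thrown: it moves faster than 0.6 m/s out of the fingers (a fall of about 20 mm) (linear speed of carton above 0.6 m/s and contact force between the fingers and carton below 0.2 N).
It fails at once if other goods are moved more than 40 mm (distance of any of tall_carton, slim_carton, tub, screwdriver from where it was at the start of the episode above 0.04 m).
It also fails if it takes over 56 s, if anything falls off the work surface, if the arm or the gripper's body presses on something with over 40 N, if the wrist force passes 120 N, or if a joint passes its speed limit or range.

ROBOT

A 6-joint arm with a two-finger parallel gripper is mounted at the origin on the work surface. World frame = base frame: x ahead of the robot, y to its left, z up, the work surface at z = 0. Lengths are in mm, angles in rad, forces in N, time in s.
With the tool pointing down it reaches from about 350 to 775 mm from the base axis. Payload 7.3 kg.
Tool frame: the origin (TCP) lies at the very end of the fingers, on their centre line; the grasp point (between the pads) lies 19 mm behind it (bot.tcp_to_grasp is the distance from the TCP to the grasp point, in mm); z points along the fingers, y is the direction in which the jaws open and shut (so a half turn about z gives the same grasp; the last joint's range is limited). The gripper opens to 92 mm and grips with 3 to 60 N. Pads are 19 mm wide; open, the fingers measure 130 mm over their backs; the gripper's body (75 mm by 190 mm) begins 47 mm behind the grasp point.
Start: joints at [-1.262, 0.342, 1.524, -0, 1.275, -0.146], TCP at [230.647, -471.642, 226.741] pointing down, gripper open.
Joint ranges: [-2.53, 2.53], [-0.77, 2.02], [0.04, 2.7], [-1, 4.14], [0.28, 2.66], [-3.11, 3.11]. Speed limits (rad/s): [2.57, 2.57, 3.14, 3.14, 3.14, 3.14].

INTERFACE

Orientations are given as [roll, pitch, yaw] about the fixed x, y, z axes, in that order (R = Rz(yaw) Ry(pitch) Rx(roll)).
In Python, from plant import bot gives the robot as it stands. The module is installed in compiled form; this text tells all that it offers.
- The arm moves only by the tool carry_out, never from a script. Its argument "motion" is a list of rows, each a list of 5 numbers: the closure, from 0 (fully open) to 1 (shut), then the shift along the tool's x, y, z in mm, then the turn about the tool's z in degrees. In form: [[claw, dx, dy, dz, spin], ...]. A call has 1 to 10 rows; each row is the pose to reach, as a shift and turn from the pose measured when the call began, along the tool's axes at that moment; what a row does not reach only later rows make up. A row lasts 1/8 s, in which the tool goes at most 62.5 mm and 10.7 degrees, less where a joint would pass 70% of its speed; a pose out of reach is approached as far as the arm can. A call with a gripper value outside its range is refused whole. The fingers move at their own pace and stop on an object; the grip force is fixed at half the most. Time passes only in rows, so rows that repeat a pose let the fingers close. It gives the time, the measured TCP pose, the force and the opening at its end, in the units of the state.
- bot.get_obs(): the state, without advancing time (a new reading comes with each control period).
- bot.capture(name): name is "scene" or "side" or "wrist"; returns a dict with "color" (400x640x3 uint8, red, green, blue), "depth" (400x640 float32, mm along the optical axis (not along the pixel's ray), 0 where there is no reading), "K" (3x3 intrinsics, pixels), "k1" (the pictures are not rectified: a ray, as slopes to the right and down, at radius r is drawn at 1 + k1 r^2 times it, then the intrinsics apply), "camera_from_world" (4x4, takes a point from world to camera coordinates). Camera axes: x right, y down, z forward; pixel columns grow to the right and rows downward; lengths in mm; the calibration is good to about 2 mm. A picture is of the moment at which its call begins.
- bot.close_job(): hands the job in, once; it reports no verdict.
The state is a dict: "time": time; "joint_positions": joint angles; "dq": joint speeds; "tau": joint torques, N m; "tool_pos": TCP position; "tcp_rot": TCP orientation; "contact_force": force on the tool from outside, world axes, zero at the start; "moment": the same for the moment, N m; "grip_width": finger opening in mm.
Only numpy, scipy, OpenCV 4.12 (cv2) and the standard library are available. Lean on these libraries where they do the work, as an engineer would, in place of code of your own. Each camera call takes 0.05 s, during which the arm holds its last target.

## Working session

There is one attempt and no reset: what is moved stays moved. The work goes in short steps, Python scripts to look and compute and a tool call to move; the robot and the scene stay as the last step left them, time stands still between calls to the robot, and variables do not carry over. Pictures are saved under pics/ and viewed, and the job is handed in when it is done.

Besides the shell and the picture viewer there is one more tool, called after "Request:" as name(argument=value, ...) on one line, values as JSON. carry_out: Moves the arm, as the interface text tells. Its arguments: {"type":"object","properties":{"motion":{"type":"array","items":{"type":"array","items":{"type":"number"}}}},"required":["motion"]}

```bash
mkdir -p pics; python3 - <<'E'
from plant import bot
import cv2,numpy as np
print(bot.get_obs())
for n in ["scene","side","wrist"]:
    c=bot.capture(n); cv2.imwrite(f"pics/{n}0.png",c["color"][:,:,::-1])
    np.savez(f"{n}0.npz",**c)
    print(n,c["K"],c["k1"],np.round(c["camera_from_world"],3))
E
```

```text
{'time': 0.0, 'joint_positions': array([-1.26202294e+00,  3.42712576e-01,  1.52502075e+00, -1.63605669e-05,
        1.27538547e+00, -1.45992384e-01]), 'dq': array([ 0.00211078,  0.00046867, -0.0010571 ,  0.00060529,  0.00018666,
        0.00174596]), 'tau': array([-9.92685818e-04, -4.31240129e+01, -2.44218224e+01,  7.17190979e-02,
        5.59310918e-02, -1.74656311e-04]), 'tool_pos': array([ 230.50163508, -471.24085783,  226.04892197]), 'tcp_rot': array([-3.14008047e+00, -2.06536203e-04,  4.54770393e-01]), 'contact_force': array([-0.18556866, -0.157252  ,  0.27298156]), 'moment': array([ 0.00849224, -0.00829176, -0.03599461]), 'grip_width': 91.88390362707047}
scene [[470.33559999   0.         314.82666674]
 [  0.         470.33559999 203.25488124]
 [  0.           0.           1.        ]] -0.09118802413812364 [[-8.810000e-01  4.730000e-01 -1.000000e-03  4.150420e+02]
 [ 3.970000e-01  7.380000e-01 -5.450000e-01 -9.848100e+01]
 [-2.570000e-01 -4.810000e-01 -8.380000e-01  1.984056e+03]
 [ 0.000000e+00  0.000000e+00  0.000000e+00  1.000000e+00]]
side [[459.25050689   0.         316.25294127]
 [  0.         459.25050689 197.60356229]
 [  0.           0.           1.        ]] -0.0016406000623827818 [[ 9.88000e-01 -1.52000e-01  1.00000e-02 -4.52703e+02]
 [-9.20000e-02 -6.48000e-01 -7.56000e-01  2.05970e+02]
 [ 1.21000e-01  7.47000e-01 -6.54000e-01  1.60110e+03]
 [ 0.00000e+00  0.00000e+00  0.00000e+00  1.00000e+00]]
wrist [[297.83767008   0.         319.92376097]
 [  0.         297.83767008 198.06949558]
 [  0.           0.           1.        ]] -0.045168269304444994 [[ 4.39000e-01 -8.99000e-01 -1.00000e-03 -5.24100e+02]
 [-8.57000e-01 -4.19000e-01  2.99000e-01 -3.77040e+01]
 [-2.69000e-01 -1.30000e-01 -9.54000e-01  3.91308e+02]
 [ 0.00000e+00  0.00000e+00  0.00000e+00  1.00000e+00]]
```

View pics/scene0.png

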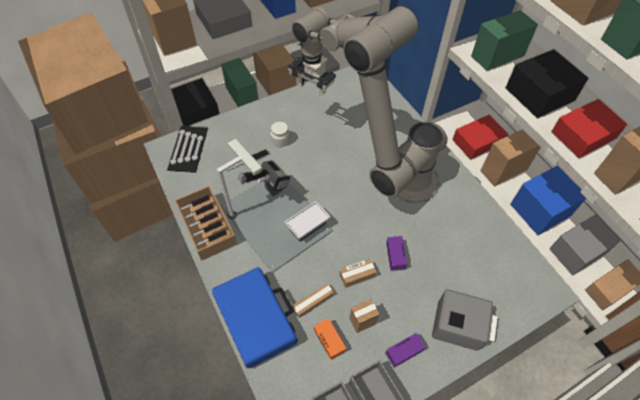

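View pics/side0.png

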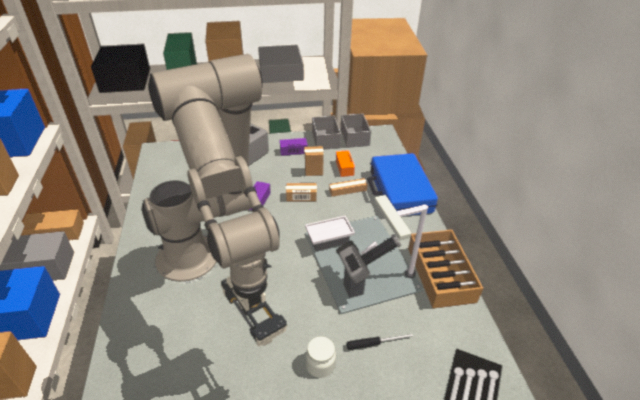

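View pics/wrist0.png

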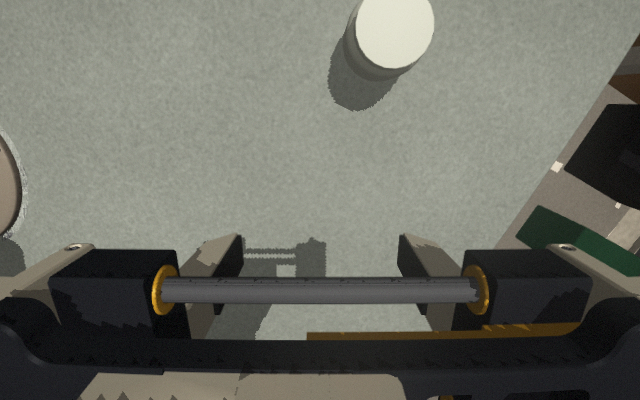

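```bash
cat > h.py <<'E'
import numpy as np,cv2
def load(f): return dict(np.load(f))
def D(c): return np.array([float(c["k1"]),0,0,0,0])
def cloud(c):
    "world point per pixel (mm); nan where no reading"
    h,w=c["depth"].shape
    u,v=np.meshgrid(np.arange(w),np.arange(h))
    p=np.stack([u,v],-1).reshape(-1,1,2).astype(float)
    n=cv2.undistortPoints(p,c["K"],D(c)).reshape(h,w,2)
    d=c["depth"].astype(float).copy(); d[d==0]=np.nan
    P=np.stack([n[...,0]*d,n[...,1]*d,d],-1)
    T=np.linalg.inv(c["camera_from_world"])
    return P@T[:3,:3].T+T[:3,3]
def proj(c,X):
    T=c["camera_from_world"]; X=np.atleast_2d(X).astype(float)
    r,_=cv2.Rodrigues(T[:3,:3])
    return cv2.projectPoints(X,r,T[:3,3],c["K"],D(c))[0].reshape(-1,2)
E
python3 - <<'E'
from h import *
s=load("scene0.npz"); 
a=s["color"][:,:,::-1][160:370,200:480]
cv2.imwrite("pics/c1.png",cv2.resize(a,None,fx=2.8,fy=2.8,interpolation=cv2.INTER_CUBIC))
d=load("side0.npz"); a=d["color"][:,:,::-1][110:330,230:490]
cv2.imwrite("pics/c2.png",cv2.resize(a,None,fx=2.6,fy=2.6,interpolation=cv2.INTER_CUBIC))
P=cloud(s)
for n,(u,v) in dict(strip=(357,266),slim=(313,299),tall=(365,308),tray=(308,221),lamp=(243,156),tub=(279,128)).items(): print(n,P[v,u].round(1))
E
```

```text
strip [431.  250.2  52.9]
slim [628.9 280.3  35.5]
tall [504.8 417.2 110.6]
tray [499.6  -2.3  54.7]
lamp [ 645.9 -210.8  310.8]
tub [ 402.4 -454.3   92.2]
```

View pics/c1.png

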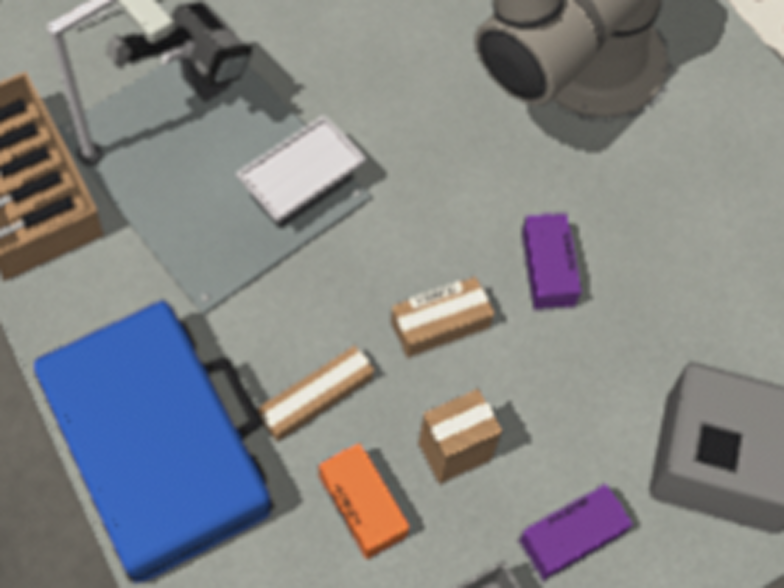

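View pics/c2.png

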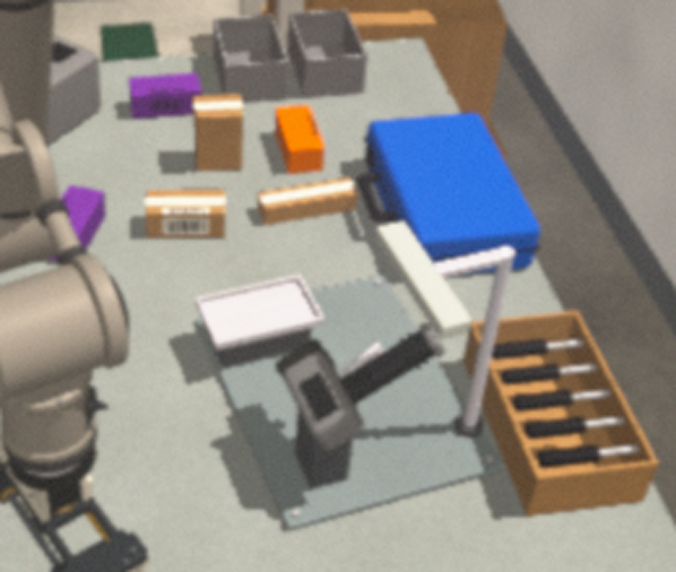

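```bash
cat >> h.py <<'E'
def onplane(c,uv,z):
    n=cv2.undistortPoints(np.array(uv,float).reshape(-1,1,2),c["K"],D(c)).reshape(-1,2)
    T=np.linalg.inv(c["camera_from_world"])
    d=np.c_[n,np.ones(len(n))]@T[:3,:3].T; o=T[:3,3]
    t=(z-o[2])/d[:,2]
    return o+t[:,None]*d
def fit2d(A,B):
    "B = R A + t (2D), returns yaw,t,residuals"
    A=np.array(A,float);B=np.array(B,float);a=A.mean(0);b=B.mean(0)
    H=(A-a).T@(B-b); th=np.arctan2(H[0,1]-H[1,0],H[0,0]+H[1,1])
    R=np.array([[np.cos(th),-np.sin(th)],[np.sin(th),np.cos(th)]])
    t=b-R@a
    return th,t,B-(A@R.T+t)
E
python3 - <<'E'
from h import *
s=load("scene0.npz"); d=load("side0.npz")
f=lambda p:(np.array(p)/2.8+[200,160]); g=lambda p:(np.array(p)/2.6+[230,110])
A=onplane(s,f([(205,305),(370,195)]),12); B=onplane(d,g([(290,525),(495,462)]),12)
print(A.round(1),B.round(1))
q=onplane(s,f([(237,172),(325,117),(365,157),(278,220)]),74);print(q.round(1))
q2=onplane(d,g([(196,300),(303,278),(324,316),(212,347)]),74);print(q2.round(1))
# all combined
st=[(145,185),(-145,185),(-145,-185),(145,-185)]
w=np.r_[A[:,:2],B[:,:2]]
print(fit2d(st,w))
P=cloud(s); Q=cloud(d)
for n,C,c in (("s",P,s),("d",Q,d)):
    m=(abs(C[...,0]-640)<150)&(abs(C[...,1]+150)<200)&(C[...,2]>296)&(C[...,2]<335)
    print(n,m.sum(),np.nanmedian(C[m],0)); 
E
```

```text
[[699.3  97.5  12. ]
 [423.4  54.4  12. ]] [[ 489.1 -311.6   12. ]
 [ 761.1 -257.    12. ]]
[[583.9 -32.3  74. ]
 [436.3 -54.3  74. ]
 [419.1  29.1  74. ]
 [568.8  60.   74. ]]
[[421.7  20.2  74. ]
 [574.2  42.3  74. ]
 [587.1 -34.5  74. ]
 [430.5 -69.3  74. ]]
(np.float64(0.1755975269989146), array([ 593.22093342, -104.16404627]), array([[-4.36555894, -5.79627021],
       [ 5.25491956,  1.74469299],
       [ 6.30615368,  0.08898193],
       [-7.19551429,  3.96259528]]))
s 578 [ 648.16372147 -198.18569949  314.09323892]
d 865 [ 644.48498363 -211.98240249  315.42974836]
```

```bash
python3 - <<'E'
from h import *
s=load("scene0.npz"); d=load("side0.npz")
P=cloud(s);Q=cloud(d)
pts=[]
for C,c in((P,s),(Q,d)):
    m=(abs(C[...,0]-440)<100)&(abs(C[...,1]-240)<90)&(C[...,2]>44)&(C[...,2]<60)
    X=C[m][:,:2].astype(np.float32); print(len(X),X.mean(0),cv2.minAreaRect(X))
# obstacles over station
for nm,C in(("s",P),("d",Q)):
  th=0.1756;R=np.array([[np.cos(th),-np.sin(th)],[np.sin(th),np.cos(th)]])
  L=(C[...,:2]-[593.2,-104.2])@R
  m=(abs(L[...,0])<190)&(abs(L[...,1])<230)&(C[...,2]>85)&(C[...,2]<290)
  X=np.c_[L[m],C[m][:,2]]
  for lo in range(-240,60,20):
    k=(X[:,1]>=lo)&(X[:,1]<lo+20)
    if k.sum(): print(nm,lo,k.sum(),X[k].min(0).round(),X[k].max(0).round())
E
```

```text
429 [439.34787 266.05838] ((438.0678405761719, 265.3987121582031), (61.963348388671875, 121.03019714355469), 81.80304718017578)
294 [436.6438  258.83856] ((436.5074768066406, 258.3266906738281), (65.04434204101562, 118.72872924804688), 81.71094512939453)
s -160 40 [-105. -158.  137.] [ -49. -141.  166.]
s -140 87 [-106. -140.   91.] [  67. -120.  213.]
s -120 362 [-104. -120.   86.] [ 141. -100.  289.]
s -100 165 [-107. -100.   86.] [ 61. -80. 214.]
s -80 82 [-106.  -80.  120.] [ 12. -60. 176.]
s -60 137 [-108.  -60.   92.] [-32. -40. 173.]
s -40 45 [-104.  -40.  104.] [-34. -31. 154.]
d -180 71 [-102. -164.  107.] [ -50. -160.  162.]
d -160 233 [-107. -160.   86.] [ -39. -140.  168.]
d -140 604 [-108. -140.   85.] [ 140. -120.  288.]
d -120 364 [-108. -120.   87.] [ 142. -100.  288.]
d -100 168 [-107. -100.   87.] [ 53. -80. 210.]
d -80 91 [-109.  -80.  135.] [-43. -61. 169.]
d -60 108 [-112.  -60.  124.] [-35. -43. 170.]
```

The candidates in the scene image are:
- brown carton (357,271)
- slim carton (313,299)
- tall carton (365,315)
- orange carton (329,338)
- purple cartons (398,253) and (406,349)

Only the brown one at scene (357,271), which is side (301,193), has the white striped label. Close crop c2 shows the stripes on its right-facing side. I'll move above it to look more closely.

```bash
cat >> h.py <<'E'
from scipy.spatial.transform import Rotation as Ro
def rel(o,xyz,yaw=None):
    R=Ro.from_euler('xyz',o["tcp_rot"]).as_matrix()
    d=R.T@(np.array(xyz,float)-o["tool_pos"])
    sp=None
    if yaw is not None:
        t=np.array([np.cos(yaw),np.sin(yaw),0]); l=R.T@t
        sp=np.degrees(np.arctan2(l[1],l[0]))
    return d.round(1),sp
def st(o):
    print("t",round(o["time"],2),"tcp",o["tool_pos"].round(1),"rot",o["tcp_rot"].round(4),"q",o["joint_positions"].round(3),"F",o["contact_force"].round(1),"w",round(o["grip_width"],1))
E
python3 - <<'E'
from plant import bot
from h import *
o=bot.get_obs(); st(o)
print(rel(o,[420,-100,270],np.radians(-8.2)))
print(rel(o,[420,262,200],np.radians(-8.2)))
E
```

```text
t 0.15 tcp [ 230.5 -471.4  226.2] rot [-3.1404e+00 -1.0000e-04  4.5480e-01] q [-1.262  0.343  1.525 -0.     1.275 -0.146] F [ 0.5 -0.4 -1. ] w 92.4
(array([ 333.3, -250.4,  -43.5]), np.float64(34.258048065215554))
(array([ 492.3, -575.5,   26.9]), np.float64(34.258048065215554))
```

Request:
carry_out(motion=[[0,20,-15,-20,4],[0,60,-45,-40,10],[0,105,-80,-44,16],[0,153,-115,-44,22],[0,200,-150,-44,28],[0,248,-186,-44,34],[0,292,-225,-44,34],[0,325,-265,-44,34],[0,350,-310,-44,34],[0,370,-350,-44,34]])

```text
time: 1.4
tool_pos: [409.0, 7.5, 270.5]
tcp_rot: [-3.14, 0.001, -0.138]
contact_force: [0.5, 0.5, -0.2]
grip_width: 91.9
```

```bash
python3 - <<'E'
from plant import bot
from h import *
o=bot.get_obs(); st(o)
print(rel(o,[400,258,220],np.radians(-8.2)))
E
```

```text
t 1.4 tcp [409.    7.5 270.5] rot [-3.1404e+00  8.0000e-04 -1.3790e-01] q [-1.710e-01  9.000e-02  1.729e+00  1.000e-03  1.323e+00  1.538e+00] F [ 0.5  0.5 -0.2] w 91.9
(array([ -43.3, -246.9,   50.8]), np.float64(0.2970528805788747))
```

Request:
carry_out(motion=[[0,-5,-30,5,0],[0,-15,-80,15,0],[0,-25,-130,28,0],[0,-33,-180,40,0],[0,-40,-220,48,0],[0,-43,-247,51,0],[0,-43,-247,51,0]])

```text
time: 2.28
tool_pos: [399.8, 259.2, 219.2]
tcp_rot: [-3.141, 0.002, -0.135]
contact_force: [0.1, -0.1, -0.4]
grip_width: 91.8
```

```bash
python3 - <<'E'
from plant import bot
from h import *
o=bot.get_obs(); st(o)
c=bot.capture("wrist"); np.savez("w1.npz",**c); cv2.imwrite("pics/w1.png",c["color"][:,:,::-1])
C=cloud(c)
m=(abs(C[...,0]-440)<100)&(abs(C[...,1]-240)<90)&(C[...,2]>40)&(C[...,2]<60)
X=C[m][:,:2].astype(np.float32); print(len(X),np.median(C[m][:,2]),cv2.minAreaRect(X))
E
```

```text
t 2.27 tcp [399.8 259.2 219.2] rot [-3.141e+00  1.900e-03 -1.351e-01] q [4.130e-01 2.610e-01 1.663e+00 2.000e-03 1.219e+00 2.119e+00] F [ 0.1 -0.1 -0.4] w 91.8
5746 50.258651868460134 ((433.88018798828125, 265.287353515625), (58.25343704223633, 121.26921844482422), 82.28850555419922)
```

View pics/w1.png

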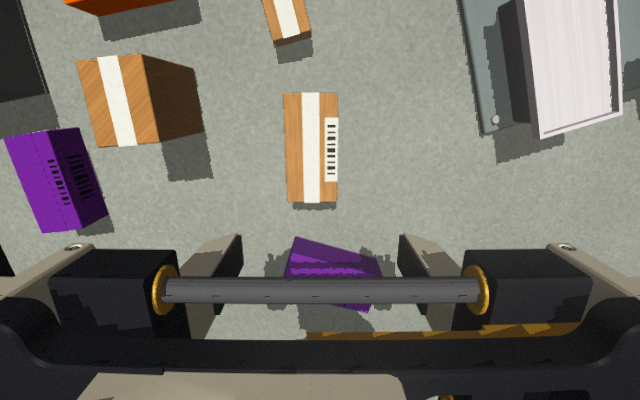

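The wrist view shows the carton at (311,148), with its striped label edge on the right side (world -y). Its measured centre is (433.9, 265.3) with yaw -7.7°, so the tool is already aligned. I'll descend.

```bash
python3 - <<'E'
from plant import bot
from h import *
o=bot.get_obs(); st(o)
print(rel(o,[433.9,265.3,16],-.1346))
E
```

```text
t 2.33 tcp [399.9 258.2 219.4] rot [-3.1413e+00  1.6000e-03 -1.3620e-01] q [4.110e-01 2.600e-01 1.663e+00 1.000e-03 1.220e+00 2.118e+00] F [-0.5 -0.1 -0. ] w 92.0
(array([ 33. , -11.5, 203.3]), np.float64(-0.08905696617476355))
```

Request:
carry_out(motion=[[0,20,-7,0,0],[0,33,-11.5,40,0],[0,33,-11.5,85,0],[0,33,-11.5,125,0],[0,33,-11.5,160,0],[0,33,-11.5,183,0],[0,33,-11.5,198,0],[0,33,-11.5,203,0],[0,33,-11.5,203,0]])

```text
time: 3.45
tool_pos: [434.3, 265.1, 16.8]
tcp_rot: [-3.141, 0.001, -0.136]
contact_force: [-0.0, 0.7, -0.2]
grip_width: 91.8
```

Request:
carry_out(motion=[[0.3,0,0,0,0],[0.6,0,0,0,0],[1,0,0,0,0],[1,0,0,0,0],[1,0,0,0,0],[1,0,0,0,0]])

```text
time: 4.2
tool_pos: [434.3, 265.1, 17.0]
tcp_rot: [-3.141, 0.001, -0.136]
contact_force: [-0.0, 0.3, 3.4]
grip_width: 58.0
```

Request:
carry_out(motion=[[1,0,0,-3,0],[1,0,0,-10,0],[1,0,0,-25,0],[1,0,0,-50,0],[1,0,0,-85,0],[1,0,0,-125,0],[1,0,0,-165,0],[1,0,0,-195,0],[1,0,0,-210,0],[1,0,0,-210,0]])

```text
time: 5.45
tool_pos: [434.8, 265.2, 228.8]
tcp_rot: [-3.139, -0.002, -0.136]
contact_force: [-0.4, -0.3, -3.7]
grip_width: 58.0
```

```bash
python3 - <<'E'
from plant import bot
from h import *
o=bot.get_obs(); st(o)
print(rel(o,[400,-10,250],.1756))
E
```

```text
t 5.45 tcp [434.8 265.2 228.8] rot [-3.1392e+00 -2.1000e-03 -1.3630e-01] q [3.960e-01 3.100e-01 1.565e+00 1.000e-03 1.263e+00 2.103e+00] F [-0.4 -0.3 -3.7] w 58.0
(array([  2.9, 277.3, -21.8]), np.float64(-17.871587136269145))
```

Request:
carry_out(motion=[[1,0,15,-10,-1],[1,0,45,-22,-4],[1,0,80,-22,-7],[1,0,120,-22,-10],[1,0,160,-22,-13],[1,1,200,-22,-16],[1,2,235,-22,-18],[1,3,262,-22,-18],[1,3,277,-22,-18],[1,3,277,-22,-18]])

```text
time: 6.7
tool_pos: [399.5, -10.3, 249.6]
tcp_rot: [-3.139, -0.001, 0.176]
contact_force: [0.2, 0.7, -3.0]
grip_width: 57.7
```

```bash
python3 - <<'E'
from plant import bot
from h import *
o=bot.get_obs(); st(o)
c=bot.capture("wrist"); np.savez("w2.npz",**c); cv2.imwrite("pics/w2.png",c["color"][:,:,::-1])
E
```

```text
t 6.7 tcp [399.5 -10.3 249.6] rot [-3.1395e+00 -1.4000e-03  1.7580e-01] q [-0.22   0.088  1.791  0.003  1.262  1.174] F [ 0.2  0.7 -3. ] w 57.7
```

View pics/w2.png

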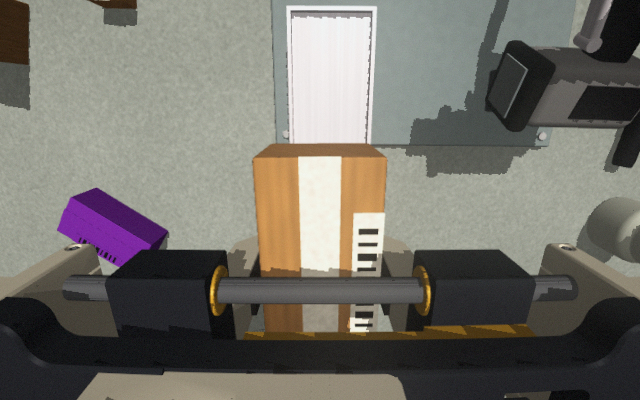

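```bash
python3 - <<'E'
from h import *
c=load("w2.npz"); C=cloud(c)
X=C[2:142,270:390].reshape(-1,3)
m=(X[:,2]>60)&(X[:,2]<80); X=X[m]
print(len(X), np.histogram(X[:,2],bins=np.arange(60,80,1)))
th=.1756
def L(p,o=(593.2,-104.2),th=.1756):
    R=np.array([[np.cos(th),-np.sin(th)],[np.sin(th),np.cos(th)]]); return (p[...,:2]-o)@R
l=L(X); print(l.min(0),l.max(0),np.percentile(l,[1,99],axis=0))
print(cv2.minAreaRect(X[:,:2].astype(np.float32)))
# left/right outer rim edges in image rows -> lines on z=74 plane
im=c["color"].astype(int)
for v in (20,50,80,110,130):
    r=im[v,270:395].sum(1); br=np.where(r>560)[0]+270
    print(v,br.min(),br.max(), onplane(c,[(br.min()-.5,v),(br.max()+.5,v)],74)[:,:2].round(1).tolist())
print(im[0:16,330].sum(1), im[80,278:296].sum(1), im[80,366:382].sum(1))
# station plate edge lines
cv2.imwrite("pics/w2c.png",cv2.resize(c["color"][0:160,260:400,::-1],None,fx=5,fy=3.7,interpolation=cv2.INTER_NEAREST))
E
```

```text
11611 (array([   0,    0,    0,   38,  782, 3694, 4176, 1133,  101,   83,   50,
         43,  202,  546,  593,  160,   10,    0,    0]), array([60, 61, 62, 63, 64, 65, 66, 67, 68, 69, 70, 71, 72, 73, 74, 75, 76,
       77, 78, 79]))
[-132.68433255   70.23209041] [  3.40432394 161.07597667] [[-131.41413649   71.5740686 ]
 [   1.35919696  159.53282941]]
((509.2716979980469, -1.733184814453125), (136.0601348876953, 90.54342651367188), 9.843033790588379)
20 287 376 [[554.7, 51.7], [570.6, -37.3]]
50 287 374 [[527.0, 47.6], [542.9, -41.4]]
80 288 373 [[498.3, 42.3], [514.2, -46.8]]
110 289 371 [[468.2, 36.8], [484.0, -51.5]]
130 289 370 [[447.2, 33.7], [463.0, -55.1]]
[436 437 437 442 448 538 694 724 723 725 485 294 308 436 445 445] [444 454 449 450 449 452 459 456 452 472 603 713 707 659 583 716 708 712] [711 715 420 345 713 712 713 669 462 464 471 461 457 464 450 463]
```

View pics/w2c.png

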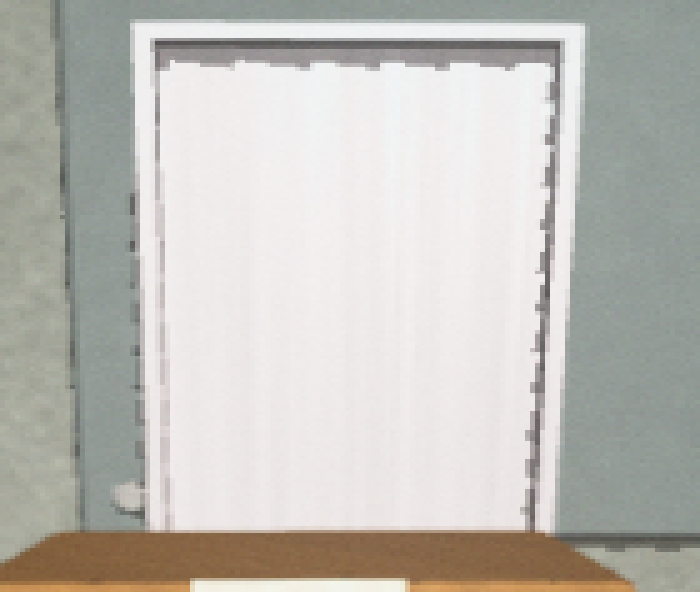

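```bash
python3 - <<'E'
from h import *
c=load("w2.npz"); C=cloud(c); im=c["color"].astype(int).sum(2)
for u in (295,315,345,365):
    e=np.argmax(np.diff(im[0:9,u])); print(u,im[2:9,u])
f=onplane(c,[(290,5.5),(373,5.5)],74); print(f, np.degrees(np.arctan2(*(f[0]-f[1])[:2])) )
# edges, subpixel, all rows
Lp=[];Rp=[]
for v in range(12,138):
    a=im[v,275:300]; i=np.where(a>580)[0][0]; u=275+i-1+(580-a[i-1])/(a[i]-a[i-1]); Lp.append((u,v))
    a=im[v,362:385]; i=np.where(a>580)[0][-1]; u=362+i+(a[i]-580)/(a[i]-a[i+1]); Rp.append((u,v))
Lw=onplane(c,Lp,74);Rw=onplane(c,Rp,74)
for W in(Lw,Rw):
    l=cv2.fitLine(W[:,:2].astype(np.float32),cv2.DIST_HUBER,0,.01,.01).ravel(); print(np.degrees(np.arctan(l[1]/l[0])),l)
E
```

```text
295 [433 440 431 577 703 719 720]
315 [444 444 439 536 692 721 720]
345 [454 447 449 536 689 722 720]
365 [447 458 464 513 674 716 716]
[[568.31157126  50.25788346  74.        ]
 [582.84494666 -30.96904131  74.        ]] -10.144198610440558
9.975475 [9.8488200e-01 1.7322664e-01 5.0040442e+02 4.2397030e+01]
9.7127075 [ 9.8566610e-01  1.6870800e-01  5.1856073e+02 -4.5877014e+01]
```

```bash
python3 - <<'E'
from plant import bot
from h import *
o=bot.get_obs(); st(o)
print(rel(o,[500.9,-3.4,130],.1728))
print(rel(o,[500.9,-3.4,84],.1728))
E
```

```text
t 6.75 tcp [399.6  -9.7 249.7] rot [-3.1393e+00 -1.7000e-03  1.7650e-01] q [-0.219  0.088  1.791  0.003  1.262  1.174] F [ 0.2  0.5 -2.7] w 57.7
(array([100.6,  11.8, 119.9]), np.float64(0.21401896816064717))
(array([100.5,  11.9, 165.9]), np.float64(0.21401896816064717))
```

Request:
carry_out(motion=[[1,12,1,0,0],[1,35,4,5,0],[1,62,8,20,0.2],[1,85,11,45,0.2],[1,98,11.8,75,0.2],[1,100.5,11.8,100,0.2],[1,100.5,11.8,115,0.2],[1,100.5,11.8,120,0.2],[1,100.5,11.8,120,0.2]])

```text
time: 7.88
tool_pos: [501.2, -2.9, 129.8]
tcp_rot: [-3.139, -0.002, 0.174]
contact_force: [-1.0, 0.9, -3.0]
grip_width: 57.7
```

```bash
python3 - <<'E'
from plant import bot
from h import *
o=bot.get_obs(); st(o)
print(rel(o,[500.9,-3.4,84],.1728))
c=bot.capture("wrist"); np.savez("w3.npz",**c); 
c=bot.capture("side"); np.savez("d3.npz",**c)
w=load("w3.npz")["color"]; d=cv2.resize(c["color"][160:310,270:430],(800,400) if 0 else (426,400),interpolation=cv2.INTER_CUBIC)
cv2.imwrite("pics/p3.png",np.hstack([cv2.resize(w,(360,225))[:,:,::-1].copy() if 0 else cv2.resize(w[:,100:540],(370,400))[:,:,::-1],d[:,:,::-1]]))
E
```

```text
t 7.88 tcp [501.2  -2.9 129.8] rot [-3.1391e+00 -1.6000e-03  1.7380e-01] q [-0.161  0.402  1.729  0.003  1.01   1.235] F [-1.   0.9 -3. ] w 57.7
(array([-0.4,  0.6, 45.8]), np.float64(0.05478489889714964))
```

View pics/p3.png

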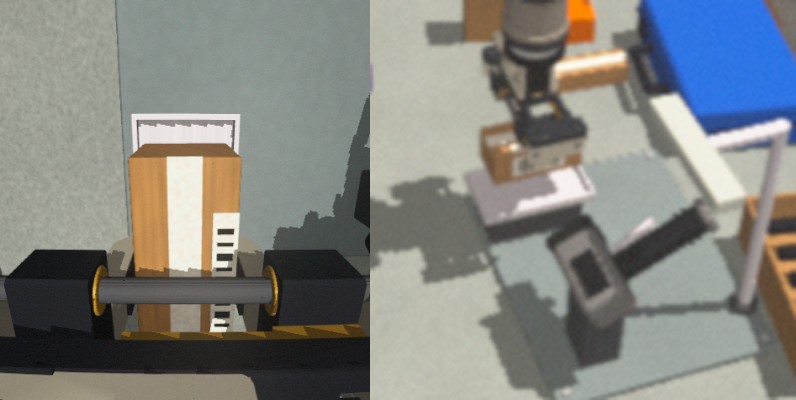

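The wrist view (left) shows the carton centred over the tray, with its stripes on the right, towards the scanner. I'll lower it gently.

Request:
carry_out(motion=[[1,-0.4,0.5,10,0],[1,-0.4,0.5,22,0],[1,-0.4,0.5,32,0],[1,-0.4,0.5,38,0],[1,-0.4,0.5,42,0],[1,-0.4,0.5,44,0],[1,-0.4,0.5,45,0],[1,-0.4,0.5,46,0],[1,-0.4,0.5,46.5,0],[1,-0.4,0.5,46.5,0]])

```text
time: 9.22
tool_pos: [501.3, -3.7, 84.1]
tcp_rot: [-3.14, -0.003, 0.173]
contact_force: [-0.4, 0.1, -2.5]
grip_width: 58.2
```

Request:
carry_out(motion=[[1,0,0,0.5,0],[1,0,0,1,0],[1,0,0,1.2,0],[1,0,0,1.2,0]])

```text
time: 9.72
tool_pos: [501.4, -3.7, 83.1]
tcp_rot: [-3.14, -0.003, 0.173]
contact_force: [-0.2, 0.3, -0.2]
grip_width: 58.1
```

The tray is carrying the weight now, so I'll open.

Request:
carry_out(motion=[[0.8,0,0,0,0],[0.5,0,0,0,0],[0.2,0,0,0,0],[0,0,0,0,0],[0,0,0,0,0],[0,0,0,0,0]])

```text
time: 10.48
tool_pos: [501.4, -3.7, 83.1]
tcp_rot: [-3.14, -0.004, 0.173]
contact_force: [0.1, 0.4, 0.2]
grip_width: 90.4
```

Request:
carry_out(motion=[[0,0,0,-5,0],[0,0,0,-20,0],[0,0,0,-45,0],[0,0,0,-80,0],[0,0,0,-120,0],[0,0,0,-155,0],[0,0,0,-185,0],[0,0,0,-200,0],[0,0,0,-200,0]])

```text
time: 11.6
tool_pos: [501.3, -4.2, 285.2]
tcp_rot: [-3.141, -0.007, 0.173]
contact_force: [0.8, -1.0, -0.3]
grip_width: 91.5
```

```bash
python3 - <<'E'
from plant import bot
from h import *
o=bot.get_obs(); st(o)
c=bot.capture("wrist"); np.savez("w4.npz",**c); s=bot.capture("scene"); np.savez("s4.npz",**s); d=bot.capture("side"); np.savez("d4.npz",**d)
cv2.imwrite("pics/w4.png",c["color"][:,:,::-1])
for k in (s,d):
    C=cloud(k); m=(abs(C[...,0]-501)<90)&(abs(C[...,1]+3)<70)&(C[...,2]>110)&(C[...,2]<125)
    X=C[m]; print(m.sum(),np.median(X[:,2]),X[:,2].std(),cv2.minAreaRect(X[:,:2].astype(np.float32)))
    A=np.c_[X[:,:2]-X[:,:2].mean(0),np.ones(len(X))]; print(np.linalg.lstsq(A,X[:,2],rcond=None)[0])
E
```

```text
t 11.6 tcp [501.3  -4.2 285.2] rot [-3.1411 -0.0073  0.1735] q [-0.163  0.253  1.487  0.003  1.395  1.234] F [ 0.8 -1.  -0.3] w 91.5
380 114.76419773180544 3.0430063047984452 ((504.9620666503906, -2.540454864501953), (122.13249206542969, 62.025360107421875), 10.481856346130371)
[2.64945520e-04 1.74980459e-02 1.14991923e+02]
442 115.61263440536743 2.616208311456041 ((504.61492919921875, -7.351783752441406), (122.54715728759766, 64.51551055908203), 10.84332275390625)
[2.14207647e-03 3.64554911e-03 1.15635434e+02]
```

View pics/w4.png

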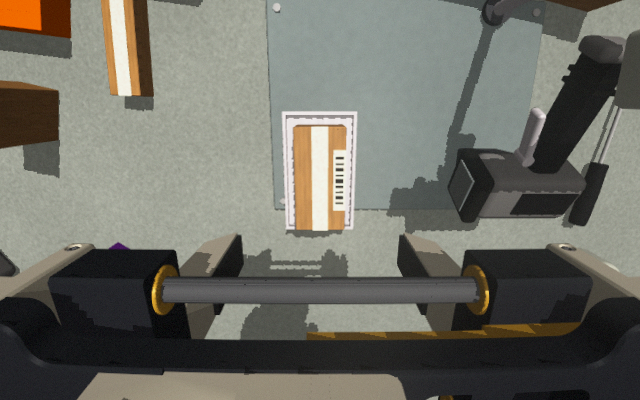

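The wrist view shows the carton flat inside the tray at (320,178), with its label stripes at (340,180) towards the scanner at (520,180). Next I'll check the station model against the images by overlaying the scanner points.

```bash
cat >> h.py <<'E'
STH=.1728; STO=np.array([562.2,-94.2,0.])
def station(p,o=None,th=None):
    th=STH if th is None else th; o=STO if o is None else o
    return np.atleast_2d(p)@Ro.from_euler('z',th).as_matrix().T+o
a=np.radians(28)
SR=np.array([[np.cos(a),0,-np.sin(a)],[0,1,0],[np.sin(a),0,np.cos(a)]]) # columns: scanner axes in station
def scanner(p): return station(np.atleast_2d(p)@SR.T+[30,-130,170])
def pts():
    n={'org':scanner([0,0,0]),'sq':scanner([0,4,0]),'tf':scanner([4,36,0]),'hinge':scanner([-46,22,0]),
     'end1':scanner([67,15,14]),'end2':scanner([67,-15,14]),
     'post':station([160,-130,316]),'postb':station([160,-130,12])}
    for i,(x,y) in enumerate([(-18,-85),(18,-85),(18,85),(-18,85)]): n['l%d'%i]=station([30+x,-130+y,295])
    return n
E
python3 - <<'E'
from h import *
ims=[]
for f in("s4","d4","w4"):
    c=load(f+".npz"); N=pts(); k=list(N); U=proj(c,np.vstack([N[i] for i in k]))
    z=4; im=cv2.resize(c["color"][:,:,::-1],None,fx=z,fy=z,interpolation=cv2.INTER_CUBIC)
    for n,u in zip(k,U):
        p=tuple(int(round(v)) for v in (u*z+z/2)); cv2.circle(im,p,3,(0,0,255),-1); cv2.putText(im,n,(p[0]+4,p[1]),0,.5,(0,255,255),1)
    u0=np.array({"s4":(210,130),"d4":(320,180),"w4":(440,0)}[f])*z
    im=im[u0[1]:u0[1]+560,u0[0]:u0[0]+480 if f!="w4" else u0[0]+800]
    cv2.imwrite(f"pics/o_{f}.png",im)
E
```

```text
(no output)
```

View pics/o_s4.png

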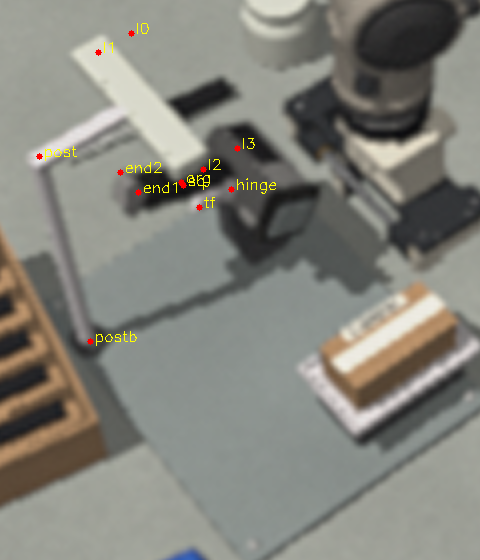

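View pics/o_d4.png

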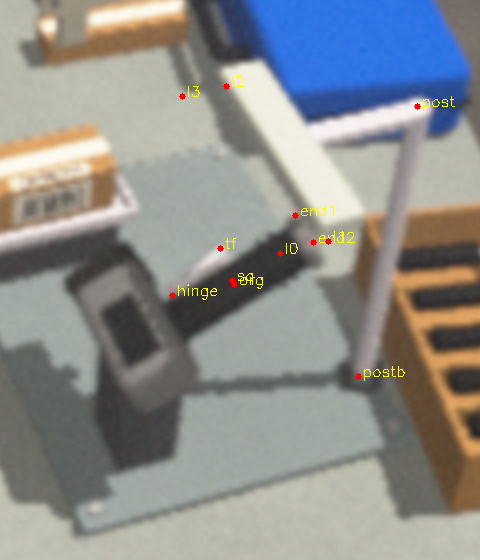

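View pics/o_w4.png

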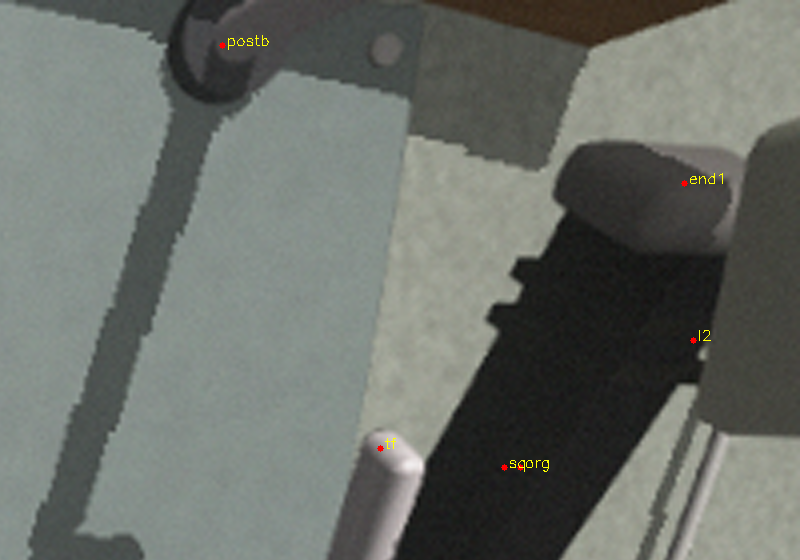

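```bash
python3 - <<'E'
from h import *
s=load("s4.npz");d=load("d4.npz")
inv=lambda P:(P-STO)@Ro.from_euler('z',STH).as_matrix()
f=lambda p:np.array(p)/4+[210,130]-.5; g=lambda p:np.array(p)/4+[320,180]-.5
print(inv(onplane(s,f([(72,52),(103,36),(207,150),(178,163)]),317)).round())
print(inv(onplane(d,g([(222,66),(268,62),(366,212),(318,222)]),317)).round())
for k in(s,d):
    C=cloud(k);L=inv(C); m=(L[...,2]>306)&(L[...,2]<328)&(abs(L[...,1]+130)<110)&(L[...,0]<100)&(L[...,0]>0)
    X=L[m]; print(len(X),np.median(X,0),np.percentile(X,[2,98],axis=0).round())
E
```

```text
[[  74. -212.  317.]
 [  42. -210.  317.]
 [  42.  -44.  317.]
 [  69.  -48.  317.]]
[[  42.  -46.  317.]
 [  77.  -52.  317.]
 [  73. -217.  317.]
 [  38. -215.  317.]]
435 [  60.77441709 -125.14271297  314.63868166] [[  41. -209.  307.]
 [  93.  -45.  321.]]
638 [  55.22535602 -138.60872763  316.24893982] [[  39. -216.  307.]
 [  93.  -52.  320.]]
```

The station model fits. The lamp bar measures station x 40–76 and y -215…-45, so a vertical tool is blocked, and the tool needs a 28° outward tilt. The moves have no tilt command, so I'll test in free space whether reaching past the limit produces one. I'll do it with the arm plane parallel to station x.

```bash
python3 - <<'E'
from plant import bot
from h import *
o=bot.get_obs(); st(o)
print(rel(o,[680,195,360],.1728))
E
```

```text
t 11.75 tcp [500.3  -4.  282.6] rot [-3.1395e+00 -2.5000e-03  1.7340e-01] q [-0.163  0.256  1.49   0.003  1.394  1.234] F [ 0.5  0.5 -0.4] w 92.0
(array([ 211.5, -165.2,  -76.5]), np.float64(0.03627969777667906))
```

Request:
carry_out(motion=[[0,15,-12,-8,0],[0,50,-40,-25,0],[0,90,-70,-40,0],[0,130,-102,-55,0],[0,170,-133,-65,0],[0,200,-156,-72,0],[0,211,-165,-76,0],[0,211,-165,-76,0]])

```text
time: 12.75
tool_pos: [679.9, 195.5, 357.4]
tcp_rot: [-3.14, 0.0, 0.175]
contact_force: [0.6, -0.6, -0.8]
grip_width: 92.0
```

```bash
python3 - <<'E'
from plant import bot
from h import *
o=bot.get_obs(); st(o)
E
```

```text
t 12.75 tcp [679.9 195.5 357.4] rot [-3.1395  0.      0.1746] q [0.171 0.701 0.575 0.002 1.865 1.568] F [ 0.6 -0.6 -0.8] w 92.0
```

Request:
carry_out(motion=[[0,20,0,0,0],[0,45,0,0,0],[0,70,0,0,0],[0,90,0,0,0],[0,110,0,0,0],[0,110,0,0,0]])

```text
time: 13.5
tool_pos: [757.5, 205.9, 341.0]
tcp_rot: [-3.137, -0.031, 0.174]
contact_force: [-0.1, -1.1, -0.1]
grip_width: 92.0
```

```bash
python3 - <<'E'
from plant import bot
from h import *
o=bot.get_obs(); st(o)
E
```

```text
t 13.5 tcp [757.5 205.9 341. ] rot [-3.137  -0.0312  0.1741] q [0.166 0.988 0.037 0.006 2.086 1.565] F [-0.1 -1.1 -0.1] w 92.0
```

Request:
carry_out(motion=[[0,40,0,0,0],[0,90,0,0,0],[0,150,0,0,0],[0,200,0,0,0],[0,250,0,0,0],[0,250,0,0,0]])

```text
time: 14.25
tool_pos: [809.0, 203.6, 274.8]
tcp_rot: [-3.134, -0.079, 0.174]
contact_force: [0.3, 0.3, 1.0]
grip_width: 92.1
```

```bash
python3 - <<'E'
from plant import bot
from h import *
o=bot.get_obs(); st(o)
E
```

```text
t 14.25 tcp [809.  203.6 274.8] rot [-3.1335 -0.079   0.1737] q [0.151 1.073 0.037 0.011 1.953 1.552] F [0.3 0.3 1. ] w 92.1
```

Request:
carry_out(motion=[[0,60,0,-40,0],[0,120,0,-80,0]])

```text
time: 14.5
tool_pos: [814.0, 198.7, 303.1]
tcp_rot: [-3.13, -0.131, 0.173]
contact_force: [-0.5, -0.2, 0.2]
grip_width: 92.0
```

```bash
python3 - <<'E'
from plant import bot
from h import *
o=bot.get_obs(); st(o)
E
```

```text
t 14.5 tcp [814.  198.7 303.1] rot [-3.1304 -0.1306  0.1731] q [0.142 1.04  0.036 0.016 1.935 1.546] F [-0.5 -0.2  0.2] w 92.0
```

Request:
carry_out(motion=[[0,60,-8,-10,0],[0,120,-16,-20,0]])

```text
time: 14.75
tool_pos: [832.0, 209.1, 298.2]
tcp_rot: [-3.127, -0.182, 0.172]
contact_force: [0.2, 0.3, -0.7]
grip_width: 91.8
```

Request:
carry_out(motion=[[0,60,-10,-10,0],[0,120,-20,-20,0]])

```text
time: 15.0
tool_pos: [847.3, 221.7, 296.8]
tcp_rot: [-3.123, -0.232, 0.172]
contact_force: [-1.5, -0.2, 0.2]
grip_width: 92.2
```

```bash
python3 - <<'E'
from plant import bot
from h import *
o=bot.get_obs(); st(o)
E
```

```text
t 15.0 tcp [847.3 221.7 296.8] rot [-3.1226 -0.2324  0.1719] q [0.161 1.055 0.036 0.022 1.818 1.565] F [-1.5 -0.2  0.2] w 92.2
```

Request:
carry_out(motion=[[0,60,-5,-10,0],[0,120,-10,-20,0]])

```text
time: 15.25
tool_pos: [862.6, 226.0, 299.5]
tcp_rot: [-3.118, -0.282, 0.171]
contact_force: [0.4, 0.5, -0.7]
grip_width: 91.9
```

Request:
carry_out(motion=[[0,60,-5,-5,0],[0,120,-10,-10,0]])

```text
time: 15.5
tool_pos: [879.2, 230.3, 299.7]
tcp_rot: [-3.114, -0.331, 0.17]
contact_force: [0.4, -0.2, 0.1]
grip_width: 91.8
```

Request:
carry_out(motion=[[0,60,-5,-5,0],[0,120,-10,-10,0]])

```text
time: 15.75
tool_pos: [893.8, 234.2, 304.3]
tcp_rot: [-3.109, -0.38, 0.168]
contact_force: [-0.4, -0.0, 0.6]
grip_width: 91.9
```

```bash
python3 - <<'E'
from plant import bot
from h import *
o=bot.get_obs(); st(o)
E
```

```text
t 15.75 tcp [893.8 234.2 304.3] rot [-3.1094 -0.3804  0.168 ] q [0.161 1.063 0.037 0.035 1.661 1.568] F [-0.4 -0.   0.6] w 91.9
```

Request:
carry_out(motion=[[0,60,-15,-5,0],[0,120,-30,-10,0]])

```text
time: 16.0
tool_pos: [902.7, 252.0, 313.1]
tcp_rot: [-3.104, -0.43, 0.166]
contact_force: [0.6, -0.1, -0.1]
grip_width: 91.8
```

Request:
carry_out(motion=[[0,60,-15,-5,0],[0,120,-30,-10,0]])

```text
time: 16.25
tool_pos: [910.2, 268.8, 326.6]
tcp_rot: [-3.097, -0.481, 0.165]
contact_force: [-0.9, 0.3, 0.3]
grip_width: 91.9
```

```bash
python3 - <<'E'
from plant import bot
from h import *
o=bot.get_obs(); st(o)
R=Ro.from_euler('xyz',o["tcp_rot"]).as_matrix(); S=Ro.from_euler('z',STH).as_matrix()@SR
print((S.T@R).round(3))
E
```

```text
t 16.25 tcp [910.2 268.8 326.6] rot [-3.0968 -0.4813  0.1647] q [0.196 1.053 0.037 0.03  1.57  1.599] F [-0.9  0.3  0.3] w 91.9
[[ 1.    -0.007 -0.007]
 [-0.007 -0.999  0.041]
 [-0.007 -0.041 -0.999]]
```

```bash
python3 - <<'E'
from plant import bot
from h import *
w=load("w4.npz"); T=np.linalg.inv(w["camera_from_world"]); p=T[:3,3]
R=Ro.from_euler('xyz',[-3.1411,-.0073,.1735]).as_matrix(); print("cam in tool",R.T@(p-[501.3,-4.2,285.2]))
o=bot.get_obs(); st(o); R=Ro.from_euler('xyz',o["tcp_rot"]).as_matrix(); z=R[:,2]
sq=scanner([0,4,0])[0]; fin=sq+19*z; pre=fin-130*z; mid=np.array([560,150,400.])
print("sq",sq,"fin",fin,"pre",pre)
print("mid",rel(o,mid)[0],"pre",rel(o,pre)[0],"pre-mid",(R.T@(pre-mid)).round(1))
cam=R@np.array(R.T@np.zeros(3))
E
```

```text
cam in tool [  80.50984401   -0.19751414 -158.01862949]
t 16.25 tcp [910.2 268.8 326.6] rot [-3.0968 -0.4813  0.1647] q [0.196 1.053 0.037 0.03  1.57  1.599] F [-0.9  0.3  0.3] w 91.9
sq [ 613.41782208 -213.16526679  170.        ] fin [ 621.94566335 -210.8849611   153.17513361] pre [ 563.59727566 -226.48705267  268.2926405 ]
mid [-289.5   49.2 -236.4] pre [-402.1  424.8 -163.4] pre-mid [-112.5  375.6   73.1]
```

The repeated out-of-reach nudges gave the 28° tilt, aligned with the scanner axes within 2.4°. The wrist camera sits on tool +x, towards the lamp. I'll therefore use the equivalent half-turn grasp so it ends up on the robot side, and spin while retreating.

Request:
carry_out(motion=[[0,-15,2,-12,-8],[0,-50,8,-40,-18],[0,-90,15,-75,-28],[0,-130,22,-107,-38],[0,-170,29,-140,-48],[0,-210,36,-172,-58],[0,-245,42,-202,-68],[0,-272,46,-223,-78],[0,-287,49,-234,-88],[0,-289,49,-236,-98]])

```text
time: 17.5
tool_pos: [559.3, 150.1, 401.4]
tcp_rot: [2.657, 0.028, 1.885]
contact_force: [-0.1, -0.3, -0.4]
grip_width: 91.6
```

```bash
python3 - <<'E'
from plant import bot
from h import *
o=bot.get_obs(); st(o); R=Ro.from_euler('xyz',o["tcp_rot"]).as_matrix(); S=Ro.from_euler('z',STH).as_matrix()@SR
M=S.T@R; print(M.round(3)); z=R[:,2]
print("spin left", np.degrees(np.arctan2((R.T@-S[:,0])[1],(R.T@-S[:,0])[0])))
sq=scanner([0,4,0])[0]; fin=sq+19*z; pre=fin-140*z
print("pre",pre,rel(o,pre)[0])
E
```

```text
t 17.5 tcp [559.3 150.1 401.4] rot [2.6569 0.0284 1.8849] q [ 0.084  0.087  1.478  0.092  1.099 -0.259] F [-0.1 -0.3 -0.4] w 91.6
[[-0.138  0.99  -0.005]
 [ 0.99   0.138  0.041]
 [ 0.041  0.001 -0.999]]
spin left -82.08722878835397
pre [ 558.86202171 -227.68752555  277.02228108] [-355.4 -166.4   64.5]
```

Request:
carry_out(motion=[[0,-8,-4,0,-8],[0,-25,-12,0,-18],[0,-45,-21,0,-28],[0,-65,-30,0,-38],[0,-90,-42,0,-48],[0,-115,-54,0,-58],[0,-140,-66,5,-68],[0,-165,-77,10,-78],[0,-195,-91,15,-82],[0,-235,-110,22,-82]])

```text
time: 18.75
tool_pos: [549.7, -102.7, 338.1]
tcp_rot: [3.102, 0.485, -2.968]
contact_force: [0.1, 0.2, 0.6]
grip_width: 91.9
```

```bash
cat > s.py <<'E'
from plant import bot
from h import *
o=bot.get_obs(); st(o); R=Ro.from_euler('xyz',o["tcp_rot"]).as_matrix(); S=Ro.from_euler('z',STH).as_matrix()@SR
M=S.T@R; print(M.round(3)); z=R[:,2]
print("spin left", np.degrees(np.arctan2((R.T@-S[:,0])[1],(R.T@-S[:,0])[0])))
sq=scanner([0,4,0])[0]; fin=sq+19*z; pre=fin-140*z
print("tcp in station",((o["tool_pos"]-STO)@Ro.from_euler('z',STH).as_matrix()).round(1))
print("pre",pre.round(1),rel(o,pre)[0],"fin",rel(o,fin)[0])
E
python3 s.py
```

```text
t 18.75 tcp [ 549.7 -102.7  338.1] rot [ 3.1019  0.4854 -2.9675] q [-0.513  0.11   1.622  0.379  1.078 -2.392] F [0.1 0.2 0.6] w 91.9
[[-1.    -0.001 -0.003]
 [-0.001  0.999  0.04 ]
 [ 0.003  0.04  -0.999]]
spin left 0.057342940571173485
tcp in station [-13.8  -6.2 338.1]
pre [ 558.7 -227.7  276.9] [  39.8 -126.5   43.2] fin [  39.8 -126.5  183.2]
```

Request:
carry_out(motion=[[0,8,-25,2,0],[0,20,-60,10,0],[0,32,-95,25,0],[0,38,-118,38,0],[0,40,-126.5,43,0],[0,40,-126.5,43,0],[0,40,-126.5,43,0]])

```text
time: 19.62
tool_pos: [558.6, -227.0, 277.9]
tcp_rot: [3.103, 0.486, -2.966]
contact_force: [0.2, 0.2, -0.3]
grip_width: 91.8
```

```bash
python3 s.py; python3 - <<'E'
from plant import bot
from h import *
c=bot.capture("wrist"); np.savez("w5.npz",**c)
im=c["color"][:,:,::-1].copy()
N=pts(); N['rel_carton']=station([-45,100,116])
for n,X in N.items():
    u=proj(c,X)[0]
    if 0<u[0]<640 and 0<u[1]<400:
        p=tuple(int(v) for v in u.round()); cv2.circle(im,p,2,(0,0,255),-1); cv2.putText(im,n,(p[0]+4,p[1]),0,.4,(0,255,255),1)
cv2.imwrite("pics/w5.png",im)
d=bot.capture("side"); np.savez("d5.npz",**d)
cv2.imwrite("pics/d5.png",cv2.resize(d["color"][140:320,260:460,::-1],None,fx=3.2,fy=3.2,interpolation=cv2.INTER_CUBIC))
E
```

```text
t 19.62 tcp [ 558.6 -227.   277.9] rot [ 3.1029  0.4863 -2.9662] q [-0.725  0.27   1.587  0.467  1.049 -2.668] F [ 0.2  0.2 -0.3] w 91.8
[[-1.    -0.002 -0.002]
 [-0.002  0.999  0.04 ]
 [ 0.002  0.04  -0.999]]
spin left 0.1278389853599204
tcp in station [ -26.4 -130.2  277.9]
pre [ 558.6 -227.6  276.9] [ 0.6 -0.7  0.8] fin [  0.6  -0.7 140.8]
```

View pics/w5.png

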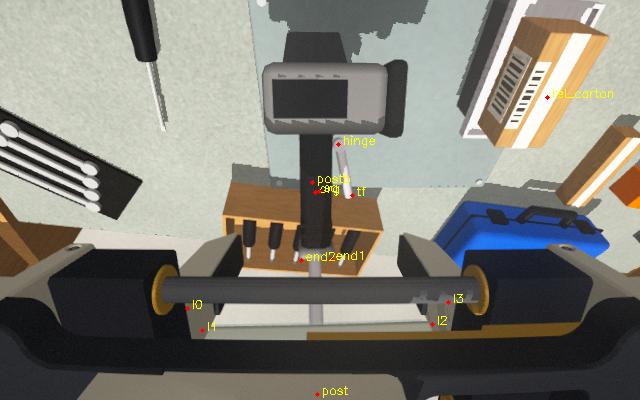

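View pics/d5.png

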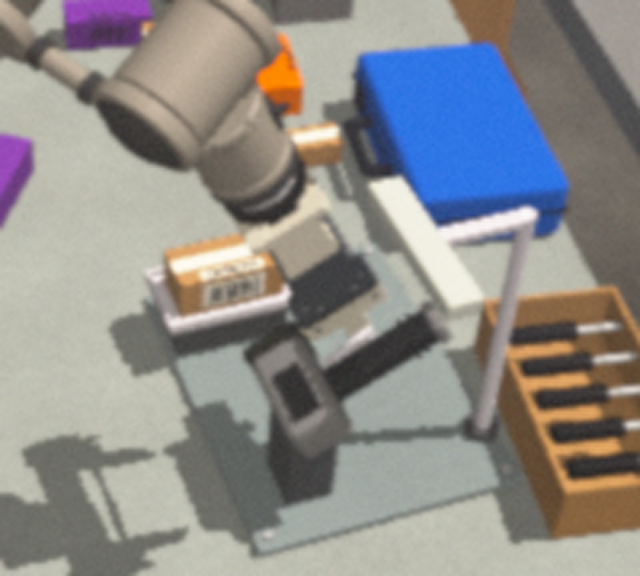

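The wrist view shows the grip (315,190) and trigger tip (350,193) between the open fingers (242 to 400), and the model overlay agrees. The carton is undisturbed at (545,95). In the side view the gripper clears the lamp. I'll approach along tool z.

Request:
carry_out(motion=[[0,0.6,-0.5,8,0],[0,0.6,-0.5,25,0],[0,0.6,-0.5,48,0],[0,0.6,-0.5,72,0],[0,0.6,-0.5,95,0],[0,0.6,-0.5,114,0],[0,0.6,-0.5,128,0],[0,0.6,-0.5,137,0],[0,0.6,-0.5,140.5,0],[0,0.6,-0.5,140.5,0]])

```text
time: 20.98
tool_pos: [622.0, -210.9, 153.8]
tcp_rot: [3.103, 0.487, -2.966]
contact_force: [0.1, -0.0, 0.2]
grip_width: 91.8
```

```bash
python3 s.py; python3 - <<'E'
from plant import bot
from h import *
c=bot.capture("wrist"); cv2.imwrite("pics/w6.png",c["color"][:,:,::-1])
E
```

```text
t 20.98 tcp [ 622.  -210.9  153.8] rot [ 3.1035  0.4867 -2.9658] q [-0.622  0.479  1.639  0.543  0.774 -2.725] F [ 0.1 -0.   0.2] w 91.8
[[-1.    -0.003 -0.002]
 [-0.003  0.999  0.039]
 [ 0.002  0.039 -0.999]]
spin left 0.14479127723616125
tcp in station [  38.8 -125.2  153.8]
pre [ 558.5 -227.6  276.9] [   0.2   -0.  -139.5] fin [ 0.2 -0.   0.5]
```

View pics/w6.png

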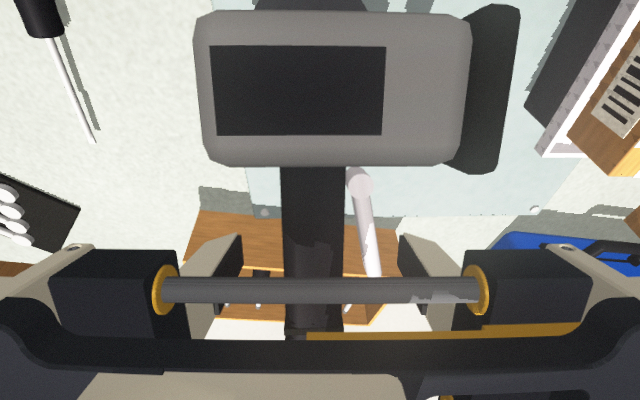

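The grip (u 283–343) and trigger (u 350–380) sit between the fingers. I'll close and hold.

Request:
carry_out(motion=[[0.3,0,0,0,0],[0.5,0,0,0,0],[0.7,0,0,0,0],[1,0,0,0,0],[1,0,0,0,0],[1,0,0,0,0],[1,0,0,0,0],[1,0,0,0,0]])

```text
time: 22.02
tool_pos: [623.1, -211.4, 154.7]
tcp_rot: [3.105, 0.489, -2.967]
contact_force: [5.2, 0.6, -0.4]
grip_width: 36.3
```

```bash
python3 s.py; python3 - <<'E'
from plant import bot
from h import *
c=bot.capture("wrist"); cv2.imwrite("pics/w7.png",c["color"][:,:,::-1])
E
```

```text
t 22.02 tcp [ 623.1 -211.4  154.7] rot [ 3.1047  0.4893 -2.9671] q [-0.622  0.479  1.638  0.545  0.773 -2.724] F [ 5.2  0.6 -0.4] w 36.3
[[-1.    -0.001  0.001]
 [-0.001  0.999  0.038]
 [-0.001  0.038 -0.999]]
spin left 0.08495838305835232
tcp in station [  39.8 -125.9  154.7]
pre [ 558.2 -227.4  276.7] [   1.5    0.6 -139.1] fin [1.5 0.6 0.9]
```

View pics/w7.png

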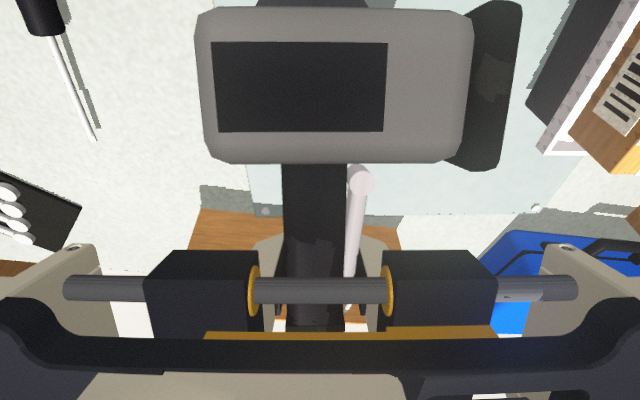

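Request:
carry_out(motion=[[1,0,0,0,0],[1,0,0,0,0],[1,0,0,0,0],[1,0,0,0,0],[1,0,0,0,0],[1,0,0,0,0]])

```text
time: 22.82
tool_pos: [623.1, -211.4, 154.7]
tcp_rot: [3.105, 0.489, -2.967]
contact_force: [2.6, 1.7, -0.2]
grip_width: 36.9
```

Request:
carry_out(motion=[[0.6,0,0,0,0],[0.3,0,0,0,0],[0,0,0,0,0],[0,0,0,0,0],[0,0,0,0,0],[0,0,0,0,0],[0,0,0,0,0]])

```text
time: 23.7
tool_pos: [623.2, -211.8, 154.9]
tcp_rot: [3.105, 0.49, -2.967]
contact_force: [-0.3, 0.2, -0.8]
grip_width: 90.1
```

```bash
python3 s.py; python3 - <<'E'
from plant import bot
from h import *
c=bot.capture("wrist"); cv2.imwrite("pics/w8.png",c["color"][:,:,::-1])
E
```

```text
t 23.7 tcp [ 623.2 -211.8  154.9] rot [ 3.1053  0.4896 -2.9672] q [-0.623  0.479  1.638  0.545  0.772 -2.724] F [-0.3  0.2 -0.8] w 90.1
[[-1.    -0.001  0.001]
 [-0.001  0.999  0.037]
 [-0.001  0.037 -0.999]]
spin left 0.08293763983480976
tcp in station [  39.9 -126.4  154.9]
pre [ 558.2 -227.4  276.7] [   1.6    1.  -139. ] fin [1.6 1.  1. ]
```

View pics/w8.png

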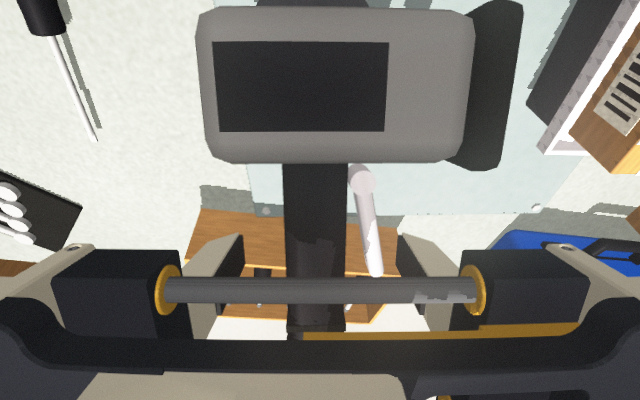

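The trigger is back at its free position (360,180)→(377,275). I'll withdraw along the tool axis.

Request:
carry_out(motion=[[0,0,0,-6,0],[0,0,0,-22,0],[0,0,0,-45,0],[0,0,0,-70,0],[0,0,0,-95,0],[0,0,0,-118,0],[0,0,0,-135,0],[0,0,0,-142,0],[0,0,0,-142,0],[0,0,0,-142,0]])

```text
time: 25.0
tool_pos: [558.3, -228.1, 279.2]
tcp_rot: [3.104, 0.489, -2.968]
contact_force: [0.6, -0.2, -0.2]
grip_width: 91.8
```

```bash
python3 s.py; python3 - <<'E'
from plant import bot
from h import *
c=bot.capture("wrist"); np.savez("w9.npz",**c); d=bot.capture("side")
np.savez("d9.npz",**d); s=bot.capture("scene"); np.savez("s9.npz",**s)
im=c["color"][:,:,::-1].copy()
cv2.imwrite("pics/w9.png",im)
inv=lambda P:(P-STO)@Ro.from_euler('z',STH).as_matrix()
for k in(c,d,s):
    L=inv(cloud(k)); m=(abs(L[...,0]+45)<90)&(abs(L[...,1]-100)<65)&(L[...,2]>110)&(L[...,2]<122)
    X=L[m]; print(m.sum(),X.mean(0).round(1),cv2.minAreaRect(X[:,:2].astype(np.float32)))
E
```

```text
t 25.0 tcp [ 558.3 -228.1  279.2] rot [ 3.1039  0.4886 -2.9676] q [-0.727  0.268  1.587  0.468  1.049 -2.669] F [ 0.6 -0.2 -0.2] w 91.8
[[-1.    -0.001 -0.   ]
 [-0.001  0.999  0.038]
 [ 0.     0.038 -0.999]]
spin left 0.060710626981110946
tcp in station [ -26.9 -131.3  279.2]
pre [ 558.3 -227.5  276.8] [1.1 0.6 2.3] fin [  1.1   0.6 142.3]
6772 [-52.8  96.6 115.9] ((-44.17542266845703, 98.78620910644531), (61.6964111328125, 122.00135803222656), 89.69171142578125)
349 [-54.   93.2 115.5] ((-49.13739013671875, 97.46675872802734), (109.95826721191406, 65.38660430908203), 0.15221592783927917)
385 [-40.   99.5 114.8] ((-40.093711853027344, 98.66371154785156), (63.04709243774414, 120.52772521972656), 89.17495727539062)
```

View pics/w9.png

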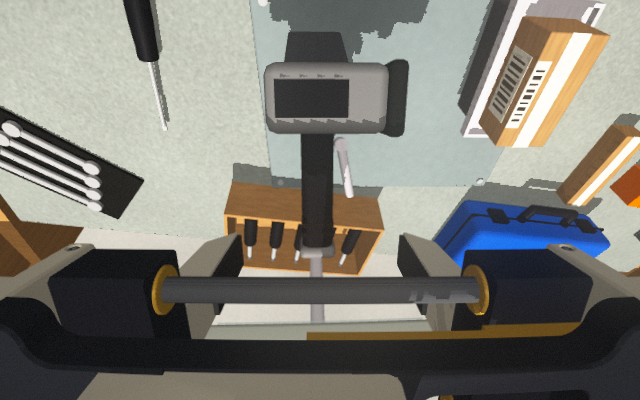

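```bash
python3 -c "
from plant import bot
print(bot.close_job())"
```

```text
the job is handed in; nothing more can be done
None
```

The striped carton is in the tray, and I squeezed, held and released the trigger. The job was handed in at about 25 s; it gave no verdict.

**Carton:** I gripped it across its 58 mm width and set it down until the tray carried its weight, then let go.
- The last wrist-camera fit puts it at station (-44, 99) mm with its top at 116 mm, so it lies flat in the middle of the tray, label side to the scanner.
- The scene camera reads x = -40. The side camera reads x = -49, but its view of the carton was cut short. Both are still inside the limits.

**Trigger:** The lamp blocks a vertical approach, and the moves have no tilt command. I got the 28° tilt by repeatedly asking for poses just out of reach, then came in from the robot's side.
- **Squeeze:** I held it for about 1.2 s, with the jaw opening at 36–37 mm against the expected 38 mm or so.
- **Release:** The last picture shows the trigger back in its free position and the gripper clear of everything.
- **Other goods:** I made no contact with them that I could see or feel, but I did not measure their final positions.

**Possible problem:** While I was creating the tilt, joint 3 read 0.036–0.037 rad for about 2.5 s. Its lower limit is 0.04 rad, so it sagged about 0.004 rad past the stated range. If that limit is judged with no tolerance, it would count against the run.

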